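# Weed out the empty sample canister by weight

### The arm

A 6-joint arm with a two-finger parallel gripper is mounted at the origin on a cart in front of the work surface, level with it; the furniture and walls round the work are solid. World frame = base frame: x ahead of the robot, y to its left, z up, the work surface at z = 0. Lengths are in m, angles in rad, forces in N, time in s.
With the tool pointing down it reaches from about 0.375 to 0.9 m from the base axis. Payload 3.1 kg.
Tool frame: the origin (TCP) lies between the finger pads; the fingertips stand 8 mm ahead of it and the grasp point (between the pads) lies 11 mm behind it (manip.tip_extent is the distance from the TCP to the fingertips, in m); z points along the fingers, x is the direction in which the jaws open and shut, and the axes are right-handed (so a half turn about z gives the same grasp; the last joint's range is limited). The gripper opens to 85 mm and grips with 20 to 120 N. Pads are 22 mm wide; open, the fingers measure 114 mm over their backs; the gripper's body (76 mm by 85 mm) begins 54 mm behind the grasp point. The pads swing forward as they close: fully open they stand 13 mm farther back than shut.
Start: joints at [0.925, 0.527, 1.433, -0, 1.181, -0.178], TCP at [0.281, 0.558, 0.216] pointing down, gripper open.
Joint ranges: [-3.08, 3.08], [-0.75, 2.2], [0.22, 2.44], [-1.43, 4.57], [0, 2.65], [-2.85, 2.85]. Speed limits (rad/s): [2.79, 2.79, 3.14, 3.14, 3.14, 3.14].

### API

Orientations are given as a unit quaternion [x, y, z, w].
In Python, from station import manip gives the robot as it stands.
- The arm moves only by the tool move_arm, never from a script. Its argument "deltas" is a list that holds one entry, the list of rows, each a list of 4 numbers: the shift along the tool's x, y, z in m, then the turn about the tool's z in degrees. A call has 1 to 20 rows; each row is the pose to reach, as a shift and turn from the pose measured when the call began, along the tool's axes at that moment; what a row does not reach only later rows make up. A row lasts 1/12 s, in which the tool goes at most 41.7 mm and 7.16 degrees, less where a joint would pass 70% of its speed; a pose out of reach is approached as far as the arm can. A call with a gripper value outside its range is refused whole. "gripper" is the opening, from 0 (shut) to 1 (fully open), set as the call begins (left out, the last holds). The fingers move at their own pace and stop on an object; "squeeze" is the grip in N (left out, the last holds). Time passes only in rows, so rows that repeat a pose let the fingers close. It gives the time, the measured TCP pose, the force and the opening at its end, in the units of the state.
- manip.sense(): the state, without advancing time (a new reading comes with each control period).
- manip.snapshot(name): name is "scene" or "top"; returns a dict with "img" (384x512x3 uint8, red, green, blue), "vertical_fov" (degrees; the focal length in pixels is half the picture's height over the tangent of half this angle, whatever the lens; pixels are square), "cx", "cy" (the principal point, pixels), "origin" and "orientation" of the camera in the world. Camera axes: x right, y down, z forward; pixel columns grow to the right and rows downward; lengths in m; the calibration is good to about 2 mm. A picture is of the moment at which its call begins. There is no depth.
- manip.sign_off(): hands the job in, once; it reports no verdict.
The state is a dict: "t": time; "q": joint angles; "qd": joint speeds; "tau": joint torques, N m; "tcp_pos": TCP position; "tool_rot": TCP orientation; "force": force on the tool from outside, world axes, zero at the start; "ft_torque": the same for the moment, N m; "finger_gap": opening from 0.0 (shut) to 1.0 (fully open).
Only numpy, scipy, OpenCV 4.12 (cv2) and the standard library are available. Lean on these libraries where they do the work, as an engineer would, in place of code of your own. Each camera call takes 0.05 s, during which the arm holds its last target.

### The job

Four sample canisters that look exactly alike stand in the wooden rack, but one was never filled and is much lighter than the other three. Find it by hefting the canisters and drop it into the red reject bin. Leave the three full ones standing in the rack's wells, and do not disturb the sanding block, the cup or the marker.

Things in the scene. Friction and masses are not known exactly. Their poses are not given: they have to be found in the camera images.
- rack: Fixed light-wood rack, 90 x 340 x 34 mm (x, y, z). Origin: centre of its underside. Four square wells, 60 x 60 mm, 82 mm apart along its y, floored by rubber pads (top 11 mm above the rack's underside, 23 mm below the rack's top). In each stands a canister, upright, its centre within 3 mm of the pad's; the canisters are not tracked and which one is empty cannot be seen.
- well_pad_1: Black rubber pad, 54 x 54 x 3 mm, fixed on the floor of one well of the rack, at y = +123 mm in the rack's frame. Origin: centre of its underside, 3 mm below the canister's foot and 118 mm below the canister's top. Axes parallel to the rack's. The canisters: aluminium tube, blue cap, white paper band; plain cylinders 50 mm across, 115 mm tall.
- well_pad_2: Black rubber pad, 54 x 54 x 3 mm, fixed on the floor of one well of the rack, at y = +41 mm in the rack's frame. Origin: centre of its underside, 3 mm below the canister's foot and 118 mm below the canister's top. Axes parallel to the rack's. A full canister weighs 0.60 to 0.80 kg, the single empty one 0.16 to 0.24 kg.
- well_pad_3: Black rubber pad, 54 x 54 x 3 mm, fixed on the floor of one well of the rack, at y = -41 mm in the rack's frame. Origin: centre of its underside, 3 mm below the canister's foot and 118 mm below the canister's top. Axes parallel to the rack's. A canister standing here has its top 126 mm above the work surface.
- well_pad_4: Black rubber pad, 54 x 54 x 3 mm, fixed on the floor of one well of the rack, at y = -123 mm in the rack's frame. Origin: centre of its underside, 3 mm below the canister's foot and 118 mm below the canister's top. Axes parallel to the rack's. All four canisters look exactly alike.
- reject_bin: Fixed open red plastic bin, 200 x 200 x 85 mm outside, 5 mm walls, with a small black card holder on one side. Origin: centre of its underside on the work surface. The blue bench vice, up to 0.16 m tall, stands between rack and bin; magnifier lamps hang over the far half of the table (beyond about x = 0.65 m), so carry over the near side.
- bin_liner: Black rubber mat, 188 x 188 x 4 mm, fixed on the bin's floor; its top is 9 mm above the work surface. Origin: centre of its underside.
- sanding_block: Brown sanding block, 40 x 70 x 23 mm, loose bystander. Origin: centre of its underside.
- plaster_cup: Pale empty cup, 70 mm wide, 77 mm tall, standing upright, loose bystander. Origin: centre of its underside.
- marker_black: Grey and black marker pen, 135 mm long, 18 mm thick, lying, loose bystander. Origin: centre of its underside.

How it is judged:
At the end, for the whole second after the job is handed in: The empty canister rests on the bin's liner (liner carries 0.8 to 3.5 N: the empty one alone), and the three full ones stand in wells of the rack (three of the four pads carry more than 4 N each, the remaining one less than 0.5 N) (contact force between bin_liner and anything else between 0.8 and 3.5 N and ((contact force between well_pad_1 and anything else below 0.5 N and contact force between each of well_pad_2, well_pad_3, well_pad_4 and anything else above 4 N) or (contact force between each of well_pad_1, well_pad_3, well_pad_4 and anything else above 4 N and contact force between well_pad_2 and anything else below 0.5 N) or (contact force between each of well_pad_1, well_pad_2, well_pad_4 and anything else above 4 N and contact force between well_pad_3 and anything else below 0.5 N) or (contact force between each of well_pad_1, well_pad_2, well_pad_3 and anything else above 4 N and contact force between well_pad_4 and anything else below 0.5 N))); the robot touches nothing.
It fails at once if the sanding block is moved more than 30 mm (distance of sanding_block from where it was at the start of the episode above 0.03 m).
It fails at once if the plaster cup is moved more than 30 mm (distance of plaster_cup from where it was at the start of the episode above 0.03 m).
It fails at once if the marker black is moved more than 30 mm (distance of marker_black from where it was at the start of the episode above 0.03 m).
It also fails if it takes over 72 s, if anything falls off the work surface, if the arm or the gripper's body presses on something with over 40 N, if the wrist force passes 120 N, or if a joint passes its speed limit or range.

## Working session

There is one attempt and no reset: what is moved stays moved. The work goes in short steps, Python scripts to look and compute and a tool call to move; the robot and the scene stay as the last step left them, time stands still between calls to the robot, and variables do not carry over. Pictures are saved under pics/ and viewed, and the job is handed in when it is done.

Besides the shell and the picture viewer there is one more tool, called after ">>>" by a JSON object that holds its "name" and its "arguments". move_arm: Moves the arm, as the interface text tells. Its arguments: {"type":"object","properties":{"deltas":{"type":"array"},"gripper":{"type":"number"},"squeeze":{"type":"number"}},"required":["deltas"]}

```bash
mkdir -p pics; ls
python3 - <<'E'
from station import manip
import cv2, json, numpy as np
s=manip.sense(); print(s)
for n in("scene","top"):
    d=manip.snapshot(n); cv2.imwrite(f"pics/{n}0.png",d["img"][:,:,::-1])
    np.savez(f"{n}0.npz",**{k:np.array(v) for k,v in d.items()})
    print(n,{k:v for k,v in d.items() if k!="img"})
E
```

```text
pics
{'t': 0.0, 'q': array([ 9.25475149e-01,  5.28482296e-01,  1.43394800e+00, -1.55968302e-05,
        1.18138841e+00, -1.78527335e-01]), 'qd': array([ 0.00071109,  0.00103026,  0.00017553, -0.00018428, -0.00140349,
       -0.00154637]), 'tau': array([-1.21848425e-03, -4.42350590e+01, -1.78025776e+01, -1.62045967e-04,
        8.32675636e-03,  2.04986355e-05]), 'tcp_pos': array([0.28078714, 0.55751166, 0.21530922]), 'tool_rot': array([ 8.51474708e-01,  5.24394492e-01, -1.03366878e-03,  4.12803894e-04]), 'force': array([-0.33196565,  0.19825622,  0.68890496]), 'ft_torque': array([ 0.0074666 ,  0.01863883, -0.01782559]), 'finger_gap': 1.0004450762675372}
scene {'vertical_fov': 45.30765881648803, 'cx': 252.41664660324554, 'cy': 187.67925911550392, 'origin': array([-0.01503505, -0.96414455,  1.25053154]), 'orientation': array([ 0.8865063 , -0.28088754,  0.101303  , -0.35347769])}
top {'vertical_fov': 57.720172838258264, 'cx': 254.1385820351164, 'cy': 186.44331885083545, 'origin': array([ 0.50621308, -0.04274971,  0.99510386]), 'orientation': array([-0.70494681,  0.70714407, -0.03276822,  0.0438578 ])}
```

View pics/scene0.png

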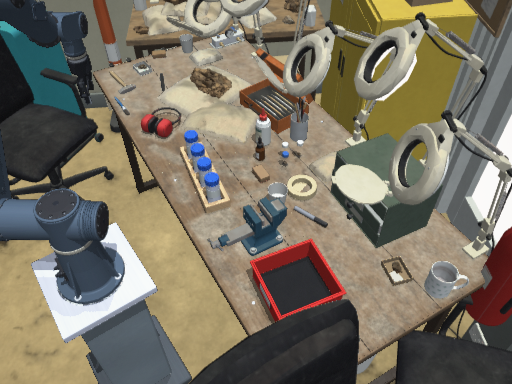

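View pics/top0.png

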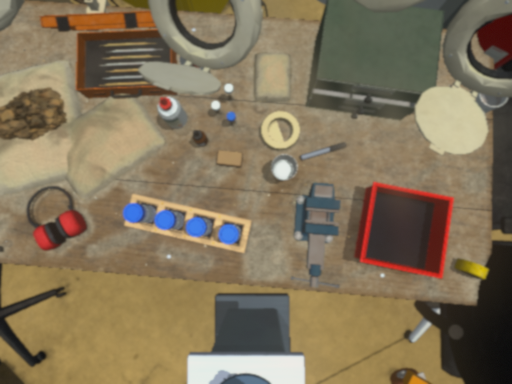

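The scene view shows the four blue caps around (190-212, 137-180), the vice around (262,230) and the bin around (297,280). The top view shows the caps at (134,213), (165,219), (198,226) and (229,233), the rack from (130,197) to (247,250), the bin from (362,185) to (452,275), and the cup, block and marker beyond the rack. Next I'll measure these.

```bash
cat > h.py <<'E'
import numpy as np, cv2
from scipy.spatial.transform import Rotation as R
def load(n): return dict(np.load(n+".npz"))
def ray(d,uv):
    f=192/np.tan(np.radians(float(d["vertical_fov"]))/2)
    uv=np.atleast_2d(uv).astype(float)
    c=np.c_[(uv[:,0]-d["cx"])/f,(uv[:,1]-d["cy"])/f,np.ones(len(uv))]
    return R.from_quat(d["orientation"]).apply(c)
def plane(d,uv,z):
    r=ray(d,uv); o=d["origin"]; return o+r*((z-o[2])/r[:,2])[:,None]
def blobs(d,lo,hi,amin):
    h=cv2.cvtColor(d["img"],cv2.COLOR_RGB2HSV); m=cv2.inRange(h,np.array(lo),np.array(hi))
    n,l,st,ce=cv2.connectedComponentsWithStats(m)
    return m,l,[(i,st[i],ce[i]) for i in range(1,n) if st[i,4]>=amin]
E
python3 - <<'E'
from h import *
np.set_printoptions(precision=4,suppress=True)
for n in("scene0","top0"):
    d=load(n); print(n)
    m,l,b=blobs(d,(108,150,80),(125,255,255),60)
    for i,st,c in b:
        # cap top ellipse: upper contour fit approx
        cs,_=cv2.findContours((l==i).astype(np.uint8),cv2.RETR_EXTERNAL,cv2.CHAIN_APPROX_NONE)
        print(st,c, "top-plane",plane(d,c,.126)[0][:2], "side", plane(d,c,.12)[0][:2])
    h=cv2.cvtColor(d["img"],cv2.COLOR_RGB2HSV)
    m=cv2.inRange(h,np.array((0,170,110)),np.array((8,255,255)))|cv2.inRange(h,np.array((174,170,110)),np.array((180,255,255)))
    cs,_=cv2.findContours(m,cv2.RETR_EXTERNAL,cv2.CHAIN_APPROX_SIMPLE)
    c=max(cs,key=cv2.contourArea); bx=cv2.boxPoints(cv2.minAreaRect(c)); print("bin",bx.tolist(),plane(d,bx,.085)[:,:2])
d=load("top0")
# rack corners by eye at z=.034
print(plane(d,[[134,195],[250,219],[244,250],[124,223]],.034)[:,:2])
print("vice",plane(d,[[297,188],[338,188],[297,238],[338,238],[309,280],[323,280]],.1)[:,:2])
print("cup etc",plane(d,[[284,167],[229,158],[323,150]],.05)[:,:2])
big=cv2.resize(d["img"][160:300,100:480],None,fx=2,fy=2,interpolation=cv2.INTER_CUBIC); cv2.imwrite("pics/topcrop.png",big[:,:,::-1])
d=load("scene0")
big=cv2.resize(d["img"][110:330,160:360],None,fx=2.7,fy=2.7,interpolation=cv2.INTER_CUBIC); cv2.imwrite("pics/scrop.png",big[:,:,::-1])
E
```

```text
scene0
[184 130  14  13 136] [190.5882 136.1176] top-plane [0.5305 0.2682] side [0.5334 0.2748]
[191 143  13  14 145] [196.9931 149.469 ] top-plane [0.5126 0.1891] side [0.5154 0.1953]
[197 157  14  14 157] [203.7516 163.586 ] top-plane [0.4947 0.1105] side [0.4975 0.1162]
[204 172  15  15 167] [211.2635 179.0479] top-plane [0.4767 0.0296] side [0.4793 0.0349]
bin [[249.57318115234375, 260.84149169921875], [323.48779296875, 233.60980224609375], [346.55364990234375, 296.21710205078125], [272.6390380859375, 323.44879150390625]] [[ 0.4095 -0.2979]
 [ 0.6582 -0.3489]
 [ 0.5656 -0.5558]
 [ 0.3456 -0.5016]]
top0
[124 204  20  18 290] [133.3138 212.3897] top-plane [0.5367 0.2734] side [0.5369 0.2756]
[155 211  20  18 286] [164.6783 219.5455] top-plane [0.5187 0.1941] side [0.5188 0.1958]
[187 217  19  19 279] [195.9677 226.4803] top-plane [0.5013 0.1156] side [0.5013 0.1167]
[220 224  18  19 279] [228.4086 233.5197] top-plane [0.4838 0.0348] side [0.4837 0.0353]
bin [[356.7898254394531, 261.8251037597656], [371.9894104003906, 181.48446655273438], [456.8441467285156, 197.53805541992188], [441.6445617675781, 277.8786926269531]] [[ 0.4105 -0.2905]
 [ 0.6171 -0.3372]
 [ 0.5743 -0.5546]
 [ 0.3703 -0.5032]]
[[ 0.5882  0.3067]
 [ 0.5209 -0.0162]
 [ 0.4369  0.0002]
 [ 0.5108  0.3317]]
vice [[ 0.5992 -0.1393]
 [ 0.5988 -0.2447]
 [ 0.4716 -0.1373]
 [ 0.4714 -0.2411]
 [ 0.3674 -0.1657]
 [ 0.3674 -0.2007]]
cup etc [[ 0.6624 -0.11  ]
 [ 0.6883  0.0411]
 [ 0.7092 -0.2178]]
```

View pics/topcrop.png

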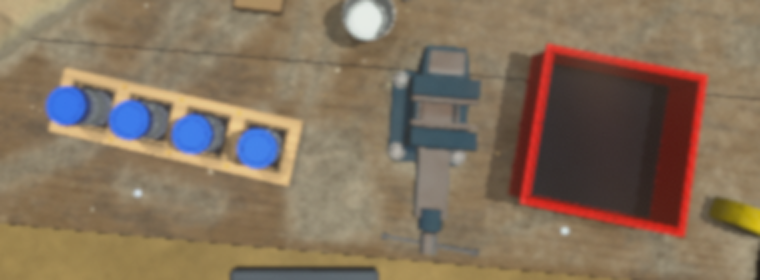

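View pics/scrop.png

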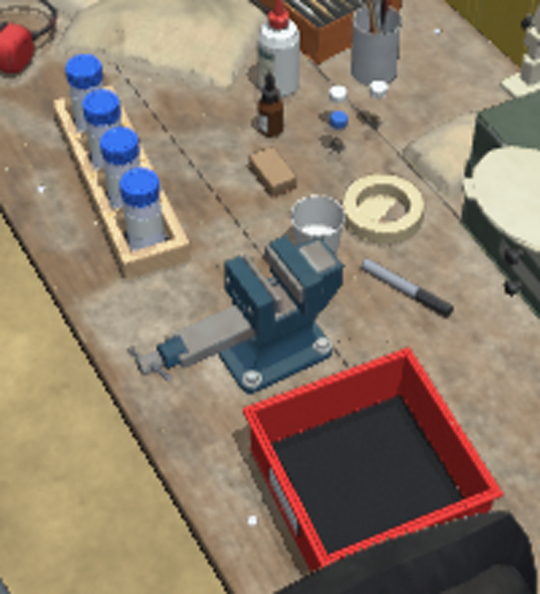

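```bash
cat > g.py <<'E'
import sys,numpy as np
from station import manip
from scipy.spatial.transform import Rotation as R
C={1:(.5365,.2745),2:(.5185,.195),3:(.5007,.116),4:(.483,.0353),'b':(.494,-.423)}
def d(x,y,z,yaw=-12.5):
    s=manip.sense(); r=R.from_quat(s["tool_rot"]); m=r.as_matrix()
    cur=np.degrees(np.arctan2(m[1,0],m[0,0])); turn=(cur-yaw+180)%360-180
    print("t",round(s["t"],2),"tcp",s["tcp_pos"].round(4),"yaw",cur.round(2),"F",s["force"].round(2),"gap",round(s["finger_gap"],3),"down",m[:,2].round(4))
    print("delta mm",(1000*r.inv().apply(np.array([x,y,z])-s["tcp_pos"])).round(1),"turn",turn.round(2))
if __name__=="__main__":
    k=sys.argv[1]; k=int(k) if k.isdigit() else k
    d(*C[k],float(sys.argv[2]))
E
python3 g.py 1 .2
```

```text
t 0.1 tcp [0.2808 0.5576 0.2155] yaw 63.25 F [-1.26 -0.36 -0.43] gap 0.997 down [-0.0012 -0.0015 -1.    ]
delta mm [-137.7  355.7   15.6] turn 75.75
```

>>> {"name": "move_arm", "arguments": {"deltas": [[[-14,36,2,7],[-28,71,3,14],[-41,107,5,21],[-55,142,6,28],[-69,178,8,35],[-83,213,9,42],[-96,249,11,49],[-110,285,12,56],[-124,320,14,63],[-138,356,15,70],[-138,356,15,75.7],[-138,356,15,75.7],[-138,356,15,75.7],[-138,356,15,75.7]]], "gripper": 1, "squeeze": 50}}

```text
t: 1.27
tcp_pos: [0.6724, 0.1236, 0.192]
tool_rot: [0.994, -0.109, -0.001, 0.001]
force: [1.2, -0.4, 0.3]
finger_gap: 1.002
```

```bash
python3 g.py 1 .075
python3 - <<'E'
from h import *
from station import manip
for n in("scene","top"):
    d=manip.snapshot(n); cv2.imwrite(f"pics/{n}1.png",cv2.resize(d["img"][100:260,80:280] if n=="top" else d["img"][60:220,120:320],None,fx=3,fy=3)[:,:,::-1])
E
```

```text
t 1.27 tcp [0.6724 0.1236 0.192 ] yaw -12.46 F [ 1.2  -0.35  0.28] gap 1.002 down [-0.0024 -0.0015 -1.    ]
delta mm [-165.  -118.3  117.1] turn 0.04
```

View pics/scene1.png

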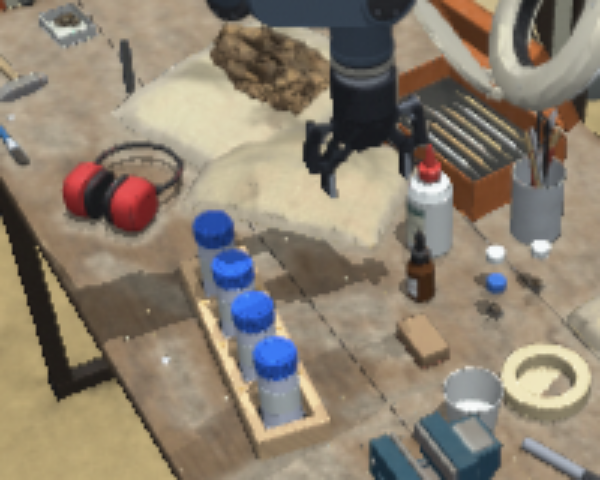

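View pics/top1.png

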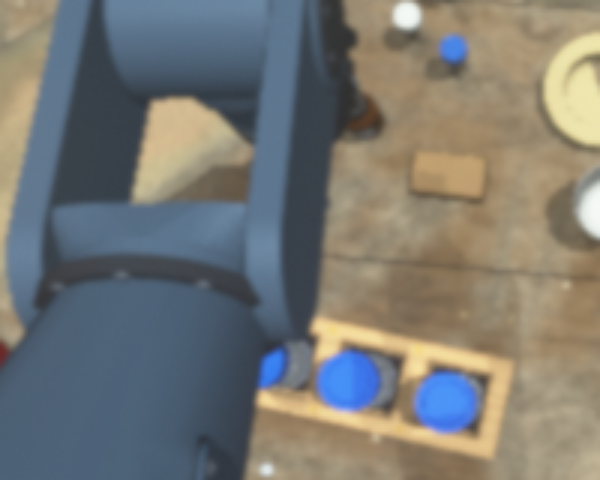

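The picture shows the gripper at x≈0.67, beyond the rack and close to the bottle and lamp. The caps still stand untouched. The arm went about 1.53 times the shift I asked for on all three axes, while the turn was exact. I'll send a short probe move back toward the rack to check the scale before doing anything near contact.

>>> {"name": "move_arm", "arguments": {"deltas": [[[-15,-10,0,0],[-30,-20,0,0],[-45,-30,0,0],[-60,-40,0,0],[-60,-40,0,0],[-60,-40,0,0],[-60,-40,0,0]]]}}

```text
t: 1.95
tcp_pos: [0.4684, 0.3383, 0.1911]
tool_rot: [0.994, -0.112, 0.001, 0.002]
force: [0.0, 0.5, -1.2]
finger_gap: 1.002
```

```bash
python3 g.py 1 .2
```

```text
t 1.95 tcp [0.4684 0.3383 0.1911] yaw -12.83 F [ 0.    0.51 -1.17] gap 1.002 down [ 9.0e-04 -4.1e-03 -1.0e+00]
delta mm [80.6 47.1 -8.5] turn -0.33
```

The cause was my units: shifts are in metres and I sent millimetres, so every row ran at the 41.7 mm cap (14 × 41.7 = 585 mm). There is no scale error. Nothing was touched, and I'll use metres from here.

>>> {"name": "move_arm", "arguments": {"deltas": [[[0.03,0.018,-0.008,0],[0.06,0.036,-0.008,0],[0.081,0.047,-0.008,-0.3],[0.081,0.047,-0.008,-0.3],[0.081,0.047,-0.008,-0.3],[0.081,0.047,-0.008,-0.3]]]}}

```text
t: 2.45
tcp_pos: [0.5357, 0.2746, 0.1989]
tool_rot: [0.994, -0.109, -0.0, 0.002]
force: [-1.0, -0.3, 0.3]
finger_gap: 1.001
```

```bash
sed -i 's/"delta mm",(1000\*\(.*\)).round(1),"turn"/"delta m",(\1).round(4),"turn"/' g.py; python3 g.py 1 .075
python3 - <<'E'
from h import *
from station import manip
for n in("scene","top"):
    d=manip.snapshot(n); cv2.imwrite(f"pics/{n}2.png",cv2.resize(d["img"][150:290,60:260] if n=="top" else d["img"][60:220,120:320],None,fx=3,fy=3)[:,:,::-1])
E
```

```text
t 2.45 tcp [0.5357 0.2746 0.1989] yaw -12.55 F [-1.04 -0.27  0.33] gap 1.001 down [-0.0014 -0.0041 -1.    ]
delta m [ 0.0009 -0.0006  0.1239] turn -0.05
```

View pics/scene2.png

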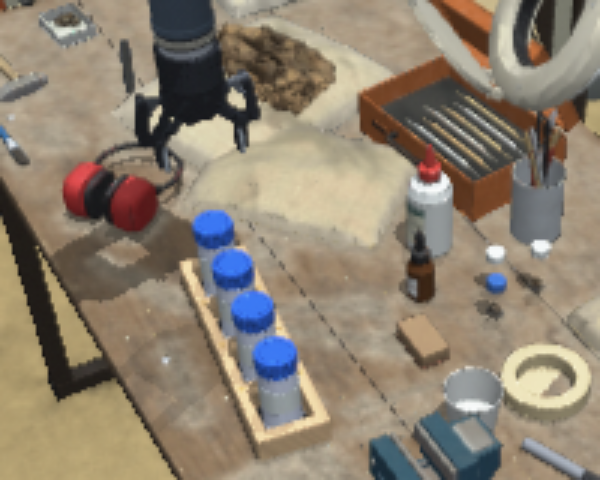

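The gripper now stands above canister 1, around (195,130) in the crop, with its jaws across the row. I'll descend to a TCP height of 0.08.

>>> {"name": "move_arm", "arguments": {"deltas": [[[0.001,0,0.02,0],[0.001,0,0.04,0],[0.001,0,0.06,0],[0.001,0,0.08,0],[0.001,0,0.095,0],[0.001,0,0.11,0],[0.001,0,0.12,0],[0.001,0,0.12,0],[0.001,0,0.12,0],[0.001,0,0.12,0]]]}}

```text
t: 3.38
tcp_pos: [0.537, 0.2745, 0.0799]
tool_rot: [0.994, -0.109, 0.0, 0.002]
force: [-0.3, -0.1, 0.4]
finger_gap: 0.998
```

>>> {"name": "move_arm", "arguments": {"deltas": [[[0,0,0,0],[0,0,0,0],[0,0,0,0],[0,0,0,0],[0,0,0,0],[0,0,0,0],[0,0,0,0],[0,0,0,0]]], "gripper": 0, "squeeze": 50}}

```text
t: 4.05
tcp_pos: [0.5369, 0.2748, 0.0811]
tool_rot: [0.994, -0.109, 0.001, 0.002]
force: [-1.9, 1.0, 4.6]
finger_gap: 0.57
```

```bash
python3 g.py 1 .08;python3 -c "
from station import manip; s=manip.sense(); print(s['tau'],s['ft_torque'])"
```

```text
t 4.05 tcp [0.5369 0.2748 0.0811] yaw -12.49 F [-1.93  0.97  4.62] gap 0.57 down [ 0.001  -0.0032 -1.    ]
delta m [-0.0003  0.0004  0.0011] turn 0.01
[-7.70407431e-01 -4.24511468e+01 -1.25580579e+01 -1.88490548e-01
 -5.13497349e-01  4.91787345e-03] [ 0.0639928   0.27626467 -0.05490671]
```

Gripped (gap 0.57 is about 49 mm). Lifting 12 mm to heft.

>>> {"name": "move_arm", "arguments": {"deltas": [[[0,0,-0.004,0],[0,0,-0.008,0],[0,0,-0.012,0],[0,0,-0.012,0],[0,0,-0.012,0],[0,0,-0.012,0],[0,0,-0.012,0],[0,0,-0.012,0]]]}}

```text
t: 4.72
tcp_pos: [0.5366, 0.2747, 0.0927]
tool_rot: [0.994, -0.109, 0.0, 0.002]
force: [0.6, -0.0, -7.8]
finger_gap: 0.573
```

>>> {"name": "move_arm", "arguments": {"deltas": [[[0,0,0,0],[0,0,0,0],[0,0,0,0]]]}}

```text
t: 4.97
tcp_pos: [0.5365, 0.2747, 0.0926]
tool_rot: [0.994, -0.109, 0.0, 0.002]
force: [0.1, -0.1, -7.1]
finger_gap: 0.57
```

>>> {"name": "move_arm", "arguments": {"deltas": [[[0,0,0,0],[0,0,0,0],[0,0,0,0]]]}}

```text
t: 5.22
tcp_pos: [0.5365, 0.2747, 0.0926]
tool_rot: [0.994, -0.109, 0.0, 0.002]
force: [-0.0, -0.5, -7.3]
finger_gap: 0.572
```

```bash
python3 g.py 1 .08;python3 -c "
from station import manip; s=manip.sense(); print(s['tau'],s['ft_torque'])
import cv2
cv2.imwrite('pics/s3.png',cv2.resize(manip.snapshot('scene')['img'][60:220,120:320],None,fx=3,fy=3)[:,:,::-1])"
```

```text
t 5.22 tcp [0.5365 0.2747 0.0926] yaw -12.49 F [-0.05 -0.48 -7.26] gap 0.572 down [ 0.     -0.0036 -1.    ]
delta m [0.     0.0002 0.0126] turn 0.01
[-3.23153712e-03 -4.94047415e+01 -1.47138003e+01  3.73869421e-03
  5.41780355e-04 -9.20630526e-06] [-0.02015199 -0.05770719 -0.02524407]
```

View pics/s3.png

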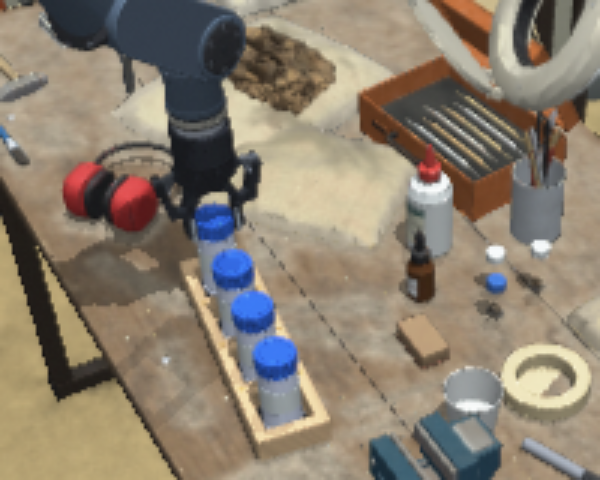

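Canister 1 is held just above its pad in the picture and weighs about 7.2 N, so it is full. I'll set it down and go to canister 2.

>>> {"name": "move_arm", "arguments": {"deltas": [[[0,0,0.004,0],[0,0,0.008,0],[0,0,0.011,0],[0,0,0.0125,0],[0,0,0.0125,0],[0,0,0.0125,0]]]}}

```text
t: 5.77
tcp_pos: [0.5364, 0.2748, 0.0811]
tool_rot: [0.994, -0.109, 0.0, 0.002]
force: [-2.6, -0.6, 4.5]
finger_gap: 0.573
```

>>> {"name": "move_arm", "arguments": {"deltas": [[[0,0,0,0],[0,0,0,0],[0,0,0,0],[0,0,0,0],[0,0,0,0],[0,0,0,0],[0,0,0,0]]], "gripper": 1}}

```text
t: 6.35
tcp_pos: [0.5365, 0.2748, 0.0811]
tool_rot: [0.994, -0.109, 0.0, 0.002]
force: [0.3, -0.3, -0.4]
finger_gap: 0.996
```

>>> {"name": "move_arm", "arguments": {"deltas": [[[0,0,-0.015,0],[0,0,-0.04,0],[0,0,-0.07,0],[0,0,-0.09,0],[0,0,-0.09,0],[0,0,-0.09,0]]]}}

```text
t: 6.85
tcp_pos: [0.5372, 0.2754, 0.1724]
tool_rot: [0.994, -0.109, 0.002, 0.001]
force: [-0.3, 0.2, -0.2]
finger_gap: 0.999
```

```bash
python3 g.py 2 .08
```

```text
t 6.85 tcp [0.5372 0.2754 0.1724] yaw -12.48 F [-0.28  0.23 -0.15] gap 0.999 down [ 0.0032 -0.0024 -1.    ]
delta m [-0.0013  0.0824  0.0925] turn 0.02
```

>>> {"name": "move_arm", "arguments": {"deltas": [[[0,0.02,0,0],[-0.001,0.045,0,0],[-0.001,0.07,0,0],[-0.001,0.082,0,0],[-0.001,0.0824,0,0],[-0.001,0.0824,0.01,0],[-0.001,0.0824,0.03,0],[-0.001,0.0824,0.05,0],[-0.001,0.0824,0.07,0],[-0.001,0.0824,0.085,0],[-0.001,0.0824,0.092,0],[-0.001,0.0824,0.092,0],[-0.001,0.0824,0.092,0]]]}}

```text
t: 7.93
tcp_pos: [0.5188, 0.1957, 0.0799]
tool_rot: [0.994, -0.108, 0.001, 0.001]
force: [0.1, -0.2, 0.6]
finger_gap: 1.002
```

>>> {"name": "move_arm", "arguments": {"deltas": [[[0,0,0,0],[0,0,0,0],[0,0,0,0],[0,0,0,0],[0,0,0,0],[0,0,0,0],[0,0,0,0],[0,0,0,0]]], "gripper": 0}}

```text
t: 8.6
tcp_pos: [0.5193, 0.1959, 0.0811]
tool_rot: [0.994, -0.108, 0.002, 0.001]
force: [-2.0, 0.3, 6.0]
finger_gap: 0.569
```

>>> {"name": "move_arm", "arguments": {"deltas": [[[0,0,-0.004,0],[0,0,-0.008,0],[0,0,-0.012,0],[0,0,-0.012,0],[0,0,-0.012,0],[0,0,-0.012,0],[0,0,-0.012,0],[0,0,-0.012,0],[0,0,-0.012,0]]]}}

```text
t: 9.35
tcp_pos: [0.5191, 0.1959, 0.0929]
tool_rot: [0.994, -0.108, 0.002, 0.001]
force: [1.1, -0.6, -2.3]
finger_gap: 0.569
```

>>> {"name": "move_arm", "arguments": {"deltas": [[[0,0,0,0],[0,0,0,0],[0,0,0,0]]]}}

```text
t: 9.6
tcp_pos: [0.519, 0.1959, 0.0928]
tool_rot: [0.994, -0.108, 0.002, 0.001]
force: [0.3, 0.1, -2.3]
finger_gap: 0.573
```

```bash
python3 g.py 2 .08
```

```text
t 9.6 tcp [0.519  0.1959 0.0928] yaw -12.45 F [ 0.29  0.09 -2.27] gap 0.573 down [ 0.0036 -0.0018 -1.    ]
delta m [-0.0004  0.001   0.0128] turn 0.05
```

Canister 2 weighs about 2.3 N, so it is the empty one. I'll lift it clear of the vice and check with a picture.

>>> {"name": "move_arm", "arguments": {"deltas": [[[0,0,-0.01,0],[0,0,-0.03,0],[0,0,-0.05,0],[0,0,-0.07,0],[0,0,-0.09,0],[0,0,-0.11,0],[0,0,-0.13,0],[0,0,-0.15,0],[0,0,-0.17,0],[0,0,-0.18,0],[0,0,-0.185,0],[0,0,-0.185,0],[0,0,-0.185,0]]]}}

```text
t: 10.68
tcp_pos: [0.5177, 0.1961, 0.2772]
tool_rot: [0.994, -0.108, 0.001, 0.001]
force: [-0.0, 0.4, -2.1]
finger_gap: 0.57
```

```bash
python3 g.py b .278; python3 -c "
from station import manip
import cv2
cv2.imwrite('pics/s4.png',cv2.resize(manip.snapshot('scene')['img'][60:330,120:370],None,fx=2.2,fy=2.2)[:,:,::-1])"
```

```text
t 10.68 tcp [0.5177 0.1961 0.2772] yaw -12.45 F [-0.01  0.44 -2.07] gap 0.57 down [ 0.0023 -0.002  -1.    ]
delta m [1.103e-01 6.097e-01 4.000e-04] turn 0.05
```

View pics/s4.png

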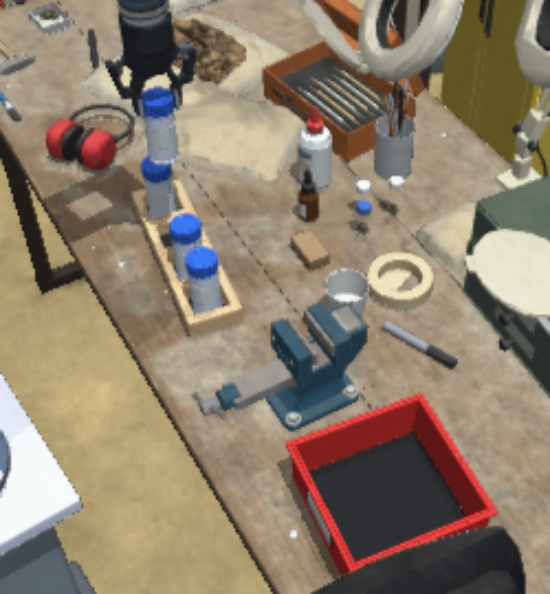

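The canister hangs upright in the gripper around (160,125), with the other three still in the rack. I'll carry it over the near side.

>>> {"name": "move_arm", "arguments": {"deltas": [[[0,0.012,0,0],[0,0.034,0,0],[-0.001,0.06,0,0],[-0.001,0.086,0,0],[-0.002,0.112,0,0],[-0.002,0.138,0,0],[-0.002,0.164,0,0],[-0.003,0.19,0,0],[-0.003,0.216,0,0],[-0.003,0.242,0,0],[-0.004,0.268,0,0],[-0.004,0.294,0,0],[-0.004,0.32,0,0],[0.012,0.345,0,0],[0.026,0.37,0,0],[0.04,0.395,0,0],[0.054,0.42,0,0],[0.064,0.445,0,0],[0.072,0.47,0,0]]]}}

```text
t: 12.32
tcp_pos: [0.4855, -0.2801, 0.2762]
tool_rot: [0.994, -0.109, -0.001, 0.0]
force: [0.9, 0.9, -1.1]
finger_gap: 0.569
```

```bash
python3 g.py b .278
```

```text
t 12.32 tcp [ 0.4855 -0.2801  0.2762] yaw -12.48 F [ 0.89  0.91 -1.14] gap 0.569 down [-1.1e-03 -8.0e-04 -1.0e+00]
delta m [ 0.0392  0.1377 -0.0017] turn 0.02
```

>>> {"name": "move_arm", "arguments": {"deltas": [[[0.007,0.025,0,0],[0.014,0.05,0,0],[0.021,0.075,0,0],[0.028,0.1,0,0],[0.035,0.122,0,0],[0.039,0.135,0,0],[0.039,0.138,0,0],[0.039,0.138,0,0],[0.039,0.138,0,0],[0.039,0.138,0,0]]]}}

```text
t: 13.15
tcp_pos: [0.4933, -0.4218, 0.2758]
tool_rot: [0.994, -0.108, -0.001, -0.0]
force: [-0.4, 0.5, -2.0]
finger_gap: 0.57
```

```bash
python3 g.py b .081; python3 -c "
from station import manip
import cv2
cv2.imwrite('pics/s5.png',cv2.resize(manip.snapshot('scene')['img'][60:330,120:370],None,fx=2.2,fy=2.2)[:,:,::-1])"
```

```text
t 13.15 tcp [ 0.4933 -0.4218  0.2758] yaw -12.44 F [-0.42  0.55 -1.97] gap 0.57 down [-0.0022  0.001  -1.    ]
delta m [0.0014 0.0011 0.1948] turn 0.06
```

View pics/s5.png

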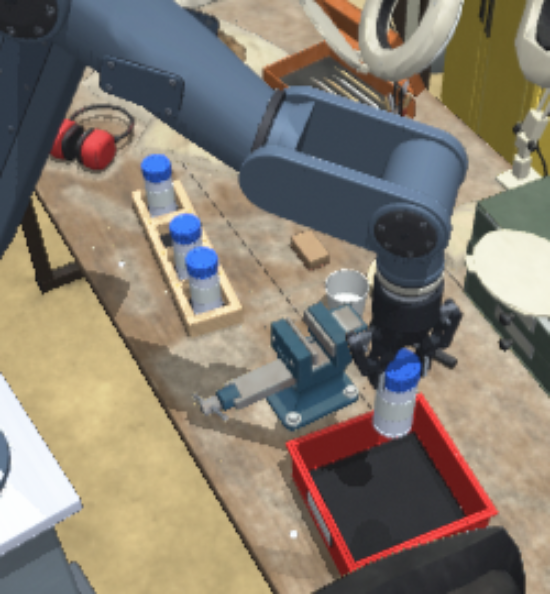

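The canister hangs over the bin, with the gripper around (405,330), and the other three stand in the rack. Lowering onto the liner.

>>> {"name": "move_arm", "arguments": {"deltas": [[[0.001,0,0.015,0],[0.001,0,0.04,0],[0.001,0,0.065,0],[0.001,0,0.09,0],[0.001,0,0.115,0],[0.001,0,0.14,0],[0.001,0,0.16,0],[0.001,0,0.175,0],[0.001,0,0.185,0],[0.001,0,0.191,0],[0.001,0,0.195,0],[0.001,0,0.196,0],[0.001,0,0.196,0],[0.001,0,0.196,0],[0.001,0,0.196,0]]]}}

```text
t: 14.45
tcp_pos: [0.4946, -0.4225, 0.0812]
tool_rot: [0.994, -0.108, -0.0, 0.001]
force: [-0.7, 0.2, -1.8]
finger_gap: 0.572
```

```bash
python3 g.py b .079
```

```text
t 14.45 tcp [ 0.4946 -0.4225  0.0812] yaw -12.42 F [-0.66  0.21 -1.76] gap 0.572 down [-5.0e-04 -1.1e-03 -1.0e+00]
delta m [-0.0005  0.0006  0.0022] turn 0.08
```

>>> {"name": "move_arm", "arguments": {"deltas": [[[0,0,0.001,0],[0,0,0.002,0],[0,0,0.002,0],[0,0,0.002,0],[0,0,0.002,0]]]}}

```text
t: 14.87
tcp_pos: [0.4947, -0.4226, 0.0793]
tool_rot: [0.994, -0.108, -0.0, 0.001]
force: [0.5, 0.0, -0.7]
finger_gap: 0.573
```

>>> {"name": "move_arm", "arguments": {"deltas": [[[0,0,0,0],[0,0,0,0],[0,0,0,0],[0,0,0,0],[0,0,0,0],[0,0,0,0],[0,0,0,0]]], "gripper": 1}}

```text
t: 15.45
tcp_pos: [0.4947, -0.4226, 0.0794]
tool_rot: [0.994, -0.108, -0.0, 0.001]
force: [0.2, -0.3, 0.2]
finger_gap: 1.0
```

>>> {"name": "move_arm", "arguments": {"deltas": [[[0,0,-0.01,0],[0,0,-0.03,0],[0,0,-0.05,0],[0,0,-0.08,0],[0,0,-0.11,0],[0,0,-0.14,0],[0,0,-0.17,0],[0,0,-0.2,0],[0,0,-0.2,0],[0,0,-0.2,0],[0,0,-0.2,0]]]}}

```text
t: 16.37
tcp_pos: [0.4944, -0.4218, 0.2794]
tool_rot: [0.994, -0.108, -0.0, 0.001]
force: [-0.1, 0.4, -0.8]
finger_gap: 1.002
```

```bash
python3 g.py b .278; python3 -c "
from station import manip
import cv2
cv2.imwrite('pics/s6.png',cv2.resize(manip.snapshot('scene')['img'][60:330,120:370],None,fx=2.2,fy=2.2)[:,:,::-1])
cv2.imwrite('pics/t6.png',manip.snapshot('top')['img'][:,:,::-1])"
```

```text
t 16.37 tcp [ 0.4944 -0.4218  0.2794] yaw -12.42 F [-0.08  0.45 -0.76] gap 1.002 down [-7.e-04 -1.e-03 -1.e+00]
delta m [-0.0001  0.0012  0.0014] turn 0.08
```

View pics/s6.png

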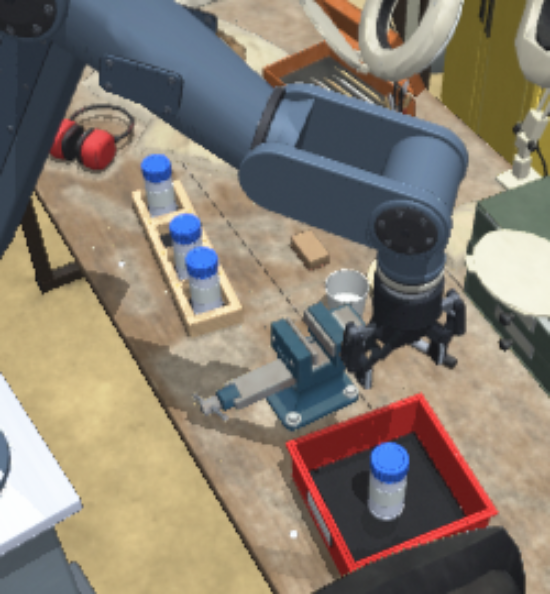

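View pics/t6.png

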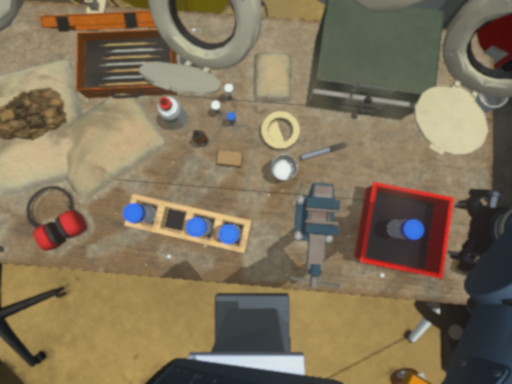

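The canister stands upright on the liner, at (390,480) in the scene crop. Caps 1, 3 and 4 are in the rack with well 2 empty. Block, cup and marker are at their starting pixels, and the gripper is clear.

```bash
python3 -c "
from station import manip
print(manip.sign_off())"
```

```text
the job is handed in; nothing more can be done
None
```

The empty canister was in well 2. I set it upright on the liner of the reject bin and handed the job in at about 16.5 s; the sign-off gives no verdict.

- **Hefting:** canister 1 weighed about 7.2 N, so it is full, and I set it back in its well. Canister 2 weighed about 2.0–2.3 N, so it is the empty one. I did not heft canisters 3 and 4, because 2.3 N already fits only the empty one.
- **Last checks:** the final pictures show the canister standing in the bin, canisters 1, 3 and 4 in their wells, and well 2 empty. The block, cup and marker are where they started, judged by eye from the pictures. The gripper was open and about 0.2 m above the release point, touching nothing. I could not read the pad and liner forces directly.
- **One mistake:** in the first two moves I gave the shifts in millimetres instead of metres, so the arm overshot to x = 0.67 m, near the lamps. It touched nothing (the force stayed at noise level), and I corrected the units before any contact.

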